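# Tighten the filter clamp nut in short spanner swings

### The arm

A 7-joint arm with a two-finger parallel gripper is mounted at the origin on a cart in front of the work surface, level with it; the furniture and walls round the work are solid. World frame = base frame: x ahead of the robot, y to its left, z up, the work surface at z = 0. Lengths are in m, angles in degrees, forces in N, time in s.
With the tool pointing down it reaches from about 0.4 to 0.925 m from the base axis. Payload 5.6 kg.
Tool frame: the origin (TCP) lies midway between the tips of the shut fingers; the grasp point (between the pads) lies ctrl.grip_depth behind it (ctrl.grip_depth is the distance from the TCP to the grasp point, in m); y points along the fingers, x is the direction in which the jaws open and shut, and the axes are right-handed (so a half turn about y gives the same grasp; the last joint's range is limited). The gripper opens to 85 mm and grips with 20 to 120 N. Pads are 22 mm wide; open, the fingers measure 114 mm over their backs; the gripper's body (76 mm by 85 mm) begins 54 mm behind the grasp point. The pads swing forward as they close: fully open they stand 13 mm farther back than shut.
Start: joints at [74.485, 26.786, -0.665, 91.828, 0.344, 61.387, -3.226], TCP at [0.147, -0.633, 0.231] pointing down, gripper open.
Joint ranges: [-144.91, 144.91], [-17.63, 115.5], [-89.93, 88.59], [15.96, 139.68], [-74.01, 254.01], [8.47, 105.57], [-167.45, 167.45]. Speed limits (degrees/s): [147.25, 147.25, 180, 180, 180, 180, 180].

### API

Orientations are given as a 3x3 rotation matrix whose columns are the frame's x, y, z axes.
In Python, from rig import ctrl, kinematics, optics gives the robot as it stands. Calls block until the motion is done:
- ctrl.movep(position, orientation): joint-space move of the TCP to a pose.
- ctrl.line_to(position, feed=0.15, attitude=None): straight line of the TCP; attitude=None keeps the orientation; feed is the mean speed in m/s.
- ctrl.set_joints(angles): joint-space move.
- ctrl.set_gripper(opening, effort=None): finger opening in m; effort is the grip in N (None keeps the last); returns when the fingers have stopped.
- ctrl.sleep(seconds).
- kinematics.ik(position, orientation): joint angles nearest the present ones, or None.
- ctrl.read_state(): the state.
- optics.get_image(name): name is "scene" or "top" or "wrist"; returns a dict with "image" (480x640x3 uint8, red, green, blue), "z_map" (480x640 float32, m along the optical axis (not along the pixel's ray), 0 where there is no reading), "fx", "fy", "cx", "cy" (pixels), "T" (4x4, takes a point from camera to world coordinates); the wrist camera has in their place "tool_from_camera" (4x4, takes a point from camera to tool coordinates, whose origin is the TCP and whose axes are the tool frame's). Camera axes: x right, y down, z forward; pixel columns grow to the right and rows downward; lengths in m; the calibration is good to about 2 mm. A picture is of the moment at which its call begins: read the wrist's pose just before it.
A pose or a line that the arm cannot do raises ctrl.IKError and nothing moves.
- ctrl.job_done(): hands the job in, once; it reports no verdict.
The state is a dict: "time_s": time; "joints": joint angles; "joint_vel": joint speeds; "effort": joint torques, N m; "ee_pos": TCP position; "orientation": TCP orientation; "force": force on the tool from outside, world axes, zero at the start; "ft_torque": the same for the moment, N m; "grip_width": finger opening in m.
Only numpy, scipy, OpenCV 4.12 (cv2) and the standard library are available. Lean on these libraries where they do the work, as an engineer would, in place of code of your own. Each camera call takes 0.05 s, during which the arm holds its last target.

### The job

With the loose blue-handled spanner, tighten the brass nut of the gas-filter clamp clockwise until it is firm at its stop, about 1.5 newton metres and not forced beyond; the pillars allow only short swings, so draw the spanner off, swing back and refit it each time, and touch the nut with nothing but the spanner. Then lay the spanner down flat on the bench beside the clamp without dropping it. Leave the vial, the brass union and the steel tee where they are.

Things in the scene. Friction and masses are not known exactly. Their poses are not given: they have to be found in the camera images.
- nut_centre (a point): Centre of the brass hexagon nut, on its upright axis, half-way up: nut 40 mm across flats, 46.2 mm across corners, 23 mm high, z 37 to 61 mm. Local x points through a corner. The screwed stud stands 10 mm out of its top. A yellow mark on its top meets the yellow mark on the strap in front when tight.
- clamp_nut (a joint): Turn of the nut, rad; grows clockwise seen from above (tightening). Starts at 0.05 to 0.7; hard stop at 3.0. Turns against 0.25 Nm of drag and stays where left. Square on the tight nut, the spanner's handle points to the clamp's -x turned 22 deg clockwise; it fits every 60 deg. Play of the jaw: 4 deg. At the stop 1 to 2 Nm is tight, about 10 deg of give; over 2.3 Nm is too much.
- spanner_grip (a point): Spot to grasp on the loose open-ended spanner: mid-width and mid-height of its blue handle, 18 mm wide, 20 mm high, 106 mm long, this point 46 mm from the handle's free end. Lies flat with this point 10 mm above the bench. Local x points to the jaw. Whole spanner 202 mm, 0.34 to 0.53 kg.
- spanner_jaw (a point): Centre of the spanner's open jaw, 120 mm ahead of the grasp spot on the same line and height: where the nut's centre sits. Gap 41.5 mm (1.5 mm play), steel 12 mm thick, head 62 mm wide; prongs reach 22 mm ahead of this point, their last 12 mm flared for entry; throat 24.5 mm behind it. Slides on level from the side, so that a corner of the nut faces the throat.
- filter_clamp: Fixed grey base plate 185 x 190 x 10 mm with the nut's axis at its origin (bench level); its front, local -x, faces the robot. Two upright pillars, 14 mm thick, 82 mm high, stand at local x -36, y -73.5 and +73.5 mm: the handle can swing about 50 deg to either side of local -x. The clamped green gas filter lies behind the nut, local x 57 to 91 mm, top 62 mm.
- vial: Small glass sample vial with white cap, upright, 12 mm across, 33 mm high, loose; origin at its foot. Leave alone.
- brass_union: Brass hexagonal union, 22 x 39 x 19 mm, loose; origin under its centre. Leave alone.
- steel_tee: Steel tee fitting, 29 x 36 x 14 mm, loose; origin under its centre. Leave alone.

How it is judged:
By the outcome, as a careful person would: the job done as asked, in the order asked, and still so for the second after the job is handed in, with the robot touching nothing.
It also fails if it takes over 70 s, if anything falls off the work surface, if the arm or the gripper's body presses on something with over 40 N, if the wrist force passes 120 N, or if a joint passes its speed limit or range.

## Working session

There is one attempt and no reset: what is moved stays moved. The work goes in short steps, each a Python script; the robot and the scene stay as the last script left them, time stands still between calls to the robot, and variables do not carry over. Pictures are saved under pics/ and viewed, and the job is handed in when it is done.

```bash
ls; mkdir -p pics; python3 - <<'E'
from rig import ctrl, kinematics, optics
import cv2,numpy as np
s=ctrl.read_state();print({k:np.round(v,3).tolist() for k,v in s.items()}, ctrl.grip_depth)
for n in("scene","top","wrist"):
    d=optics.get_image(n);cv2.imwrite(f"pics/{n}0.png",d["image"][:,:,::-1])
    print(n,d["fx"],d["cx"],d["cy"]);print(np.round(d.get("T",d.get("tool_from_camera")),3))
E
```

```text
pics
{'time_s': 0.0, 'joints': [74.485, 26.838, -0.666, 91.881, 0.343, 61.387, -3.224], 'joint_vel': [-0.016, 0.007, -0.026, -0.074, -0.031, -0.012, 0.084], 'effort': [-0.001, -53.239, 0.021, -25.131, 0.011, 0.008, 0.0], 'ee_pos': [0.147, -0.633, 0.23], 'orientation': [[0.226, -0.001, 0.974], [-0.974, 0.002, 0.226], [-0.002, -1.0, -0.0]], 'force': [-0.162, 0.148, 0.556], 'ft_torque': [-0.036, -0.054, 0.014], 'grip_width': 0.086} 0.0187
scene 447.1681574292614 324.1858180888429 239.10398041274945
[[-0.658 -0.308  0.687 -0.042]
 [-0.753  0.296 -0.588  0.49 ]
 [-0.023 -0.904 -0.427  0.411]
 [ 0.     0.     0.     1.   ]]
top 545.6081178006586 317.01337358579735 242.54674566417978
[[-1.000e-03 -9.940e-01  1.070e-01  4.370e-01]
 [-1.000e+00  3.000e-03  1.700e-02 -1.400e-02]
 [-1.700e-02 -1.070e-01 -9.940e-01  1.251e+00]
 [ 0.000e+00  0.000e+00  0.000e+00  1.000e+00]]
wrist 398.713399323031 319.01622659995985 240.40951100793907
[[ 1.     0.001 -0.    -0.   ]
 [ 0.    -0.287  0.958 -0.142]
 [ 0.001 -0.958 -0.287  0.075]
 [ 0.     0.     0.     1.   ]]
```

View pics/scene0.png

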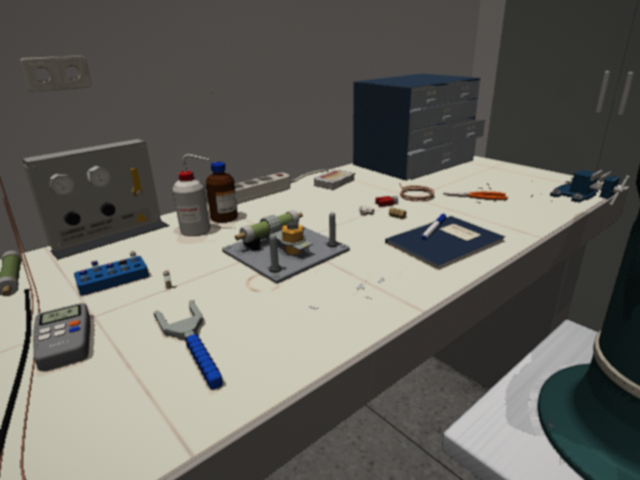

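View pics/top0.png

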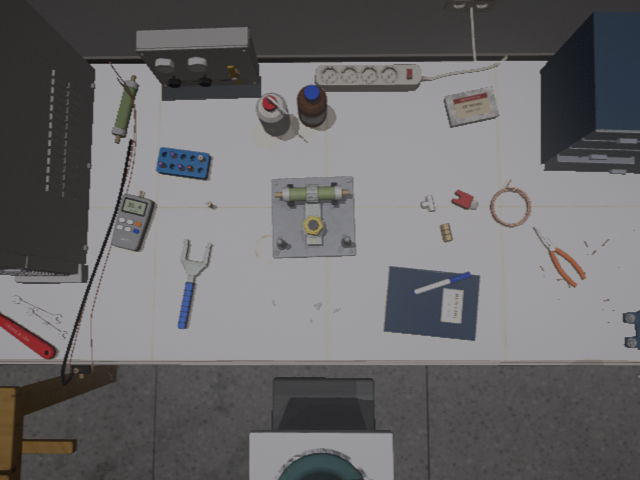

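```bash
cat > h.py <<'E'
from rig import ctrl, kinematics, optics
import cv2,numpy as np
def ray(d,u,v,z,T=None):
    T=d["T"] if T is None else T
    r=T[:3,:3]@np.array([(u-d["cx"])/d["fx"],(v-d["cy"])/d["fy"],1.]);o=T[:3,3]
    return o+r*(z-o[2])/r[2]
def wristT(s,d):
    W=np.eye(4);W[:3,:3]=np.array(s["orientation"]);W[:3,3]=s["ee_pos"]
    return W@d["tool_from_camera"]
def R(th):  # tool x (jaw opening) at world angle th deg, y down
    c,s_=np.cos(np.radians(th)),np.sin(np.radians(th))
    x=np.array([c,s_,0]);y=np.array([0,0,-1.]);return np.stack([x,y,np.cross(x,y)],1)
def crop(im,x0,y0,x1,y1,k,name):
    cv2.imwrite("pics/"+name,cv2.resize(im[y0:y1,x0:x1,::-1],None,fx=k,fy=k,interpolation=cv2.INTER_CUBIC))
E
python3 - <<'E'
from h import *
d=optics.get_image("top");im=d["image"]
crop(im,260,170,370,265,7,"clamp1.png");crop(im,160,225,230,340,5,"span1.png")
hsv=cv2.cvtColor(im,cv2.COLOR_RGB2HSV)
m=cv2.inRange(hsv,(105,120,50),(130,255,255));m[:235]=0;m[:, 230:]=0
n,l,st,c=cv2.connectedComponentsWithStats(m);print(st,c)
i=1+np.argmax(st[1:,4]);vs,us=np.nonzero(l==i)
P=np.array([ray(d,u,v,0.015)[:2] for u,v in zip(us,vs)])
print(cv2.minAreaRect(P.astype(np.float32)),P.mean(0))
E
```

```text
[[     0      0    640    480 306917]
 [   178    283     15     46    283]] [[319.62397326 239.4394869 ]
 [185.04946996 305.12720848]]
((0.4291812777519226, 0.3060908913612366), (0.015792351216077805, 0.10222655534744263), 80.34772491455078) [0.429541   0.30632355]
```

View pics/clamp1.png

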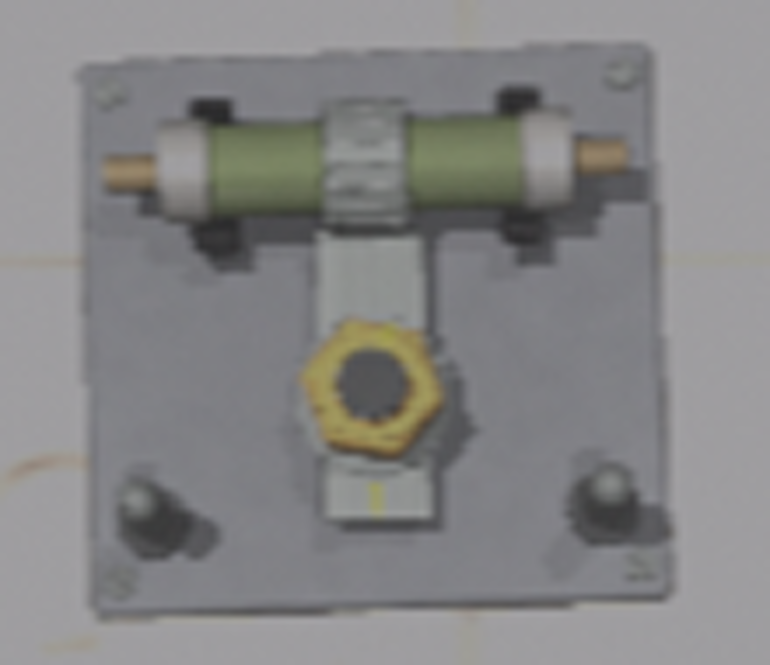

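View pics/span1.png

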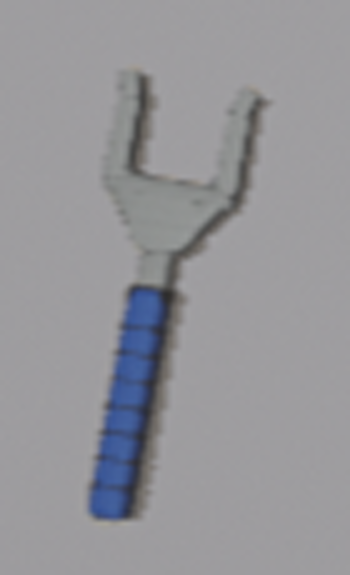

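```bash
python3 - <<'E'
from h import *
d=optics.get_image("top")
n=ray(d,313.1,225,0.06);print(n)
for T in (0,):
    ctrl.movep([n[0]+.035,n[1],0.27],R(-90))
ctrl.sleep(.3)
s=ctrl.read_state();w=optics.get_image("wrist");np.savez("w1.npz",im=w["image"],z=w["z_map"],T=wristT(s,w),k=[w["fx"],w["fy"],w["cx"],w["cy"]])
cv2.imwrite("pics/w1.png",w["image"][:,:,::-1])
print(s["time_s"],s["ee_pos"],s["joints"],s["force"])
E
```

```text
[0.60495233 0.01564672 0.06      ]
3.4167 [0.63996152 0.01533351 0.26998205] [  19.89111323   28.31188865  -34.09633637   89.24365622   16.71548459
   67.60139605 -107.45744928] [-0.4956273   0.40941782  0.37224171]
```

View pics/w1.png

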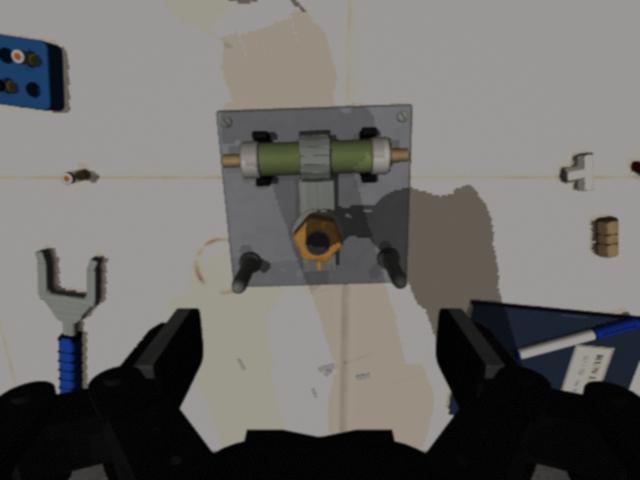

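```bash
python3 - <<'E'
from h import *
f=np.load("w1.npz");im=f["im"];T=f["T"];d=dict(zip(("fx","fy","cx","cy"),f["k"]));d["T"]=T
hsv=cv2.cvtColor(im,cv2.COLOR_RGB2HSV)
crop(im,210,95,420,300,3.8,"w1c.png")
crop(im,285,205,355,275,8,"w1n.png")
print(hsv[230,305],hsv[240,335],hsv[265,319],hsv[200,260],hsv[130,230],hsv[200,150])
# nut
m=cv2.inRange(hsv,(5,100,60),(30,255,255));m[:200]=0;m[280:]=0;m[:,:280]=0;m[:,360:]=0
c=max(cv2.findContours(m,0,2)[0],key=cv2.contourArea);c=cv2.convexHull(c)
print("nut",cv2.contourArea(c),cv2.minEnclosingCircle(c),[ray(d,*p[0],.061)[:2].round(4).tolist() for p in cv2.approxPolyDP(c,3,True)],cv2.approxPolyDP(c,3,True)[:,0].tolist())
# plate
m2=cv2.inRange(hsv,(0,0,0),(179,255,125));m2[:90]=0;m2[300:]=0;m2[:,:205]=0;m2[:,425:]=0
cv2.imwrite("pics/m2.png",m2)
zz=f["z"]
# heights
vv,uu=np.mgrid[0:480,0:640]
X=np.stack([(uu-d["cx"])/d["fx"]*zz,(vv-d["cy"])/d["fy"]*zz,zz],-1)@T[:3,:3].T+T[:3,3]
print(X[240,305],X[130,240],X[200,150],X[150,270])
E
```

```text
[ 16 168 111] [ 17 171  64] [ 20 169 140] [  0   0 105] [150   3  91] [ 10   5 153]
nut 1604.0 ((316.88677978515625, 243.6226348876953), 25.56769371032715) [[0.6295, 0.0243], [0.6257, 0.0044], [0.6067, -0.0041], [0.5812, 0.0152], [0.5921, 0.032], [0.6115, 0.0391], [0.6173, 0.0381]] [[310, 219], [332, 223], [341, 243], [320, 269], [302, 258], [294, 238], [295, 232]]
[0.60967875 0.02903412 0.06116567] [0.70604617 0.09334483 0.00842868] [ 0.63491501  0.19378354 -0.00115353] [0.68993447 0.05946598 0.05206955]
```

View pics/w1c.png

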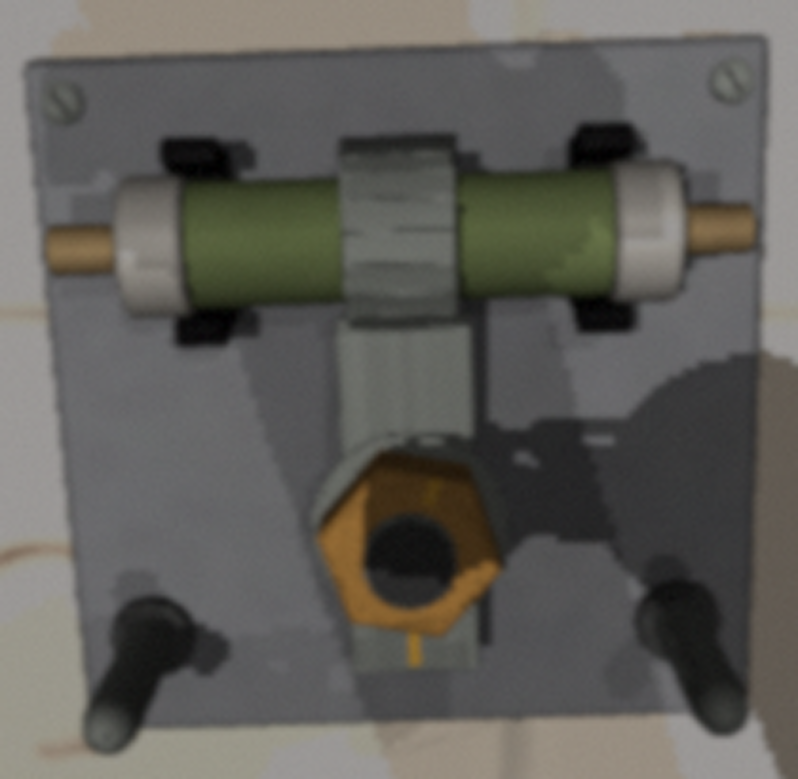

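View pics/w1n.png

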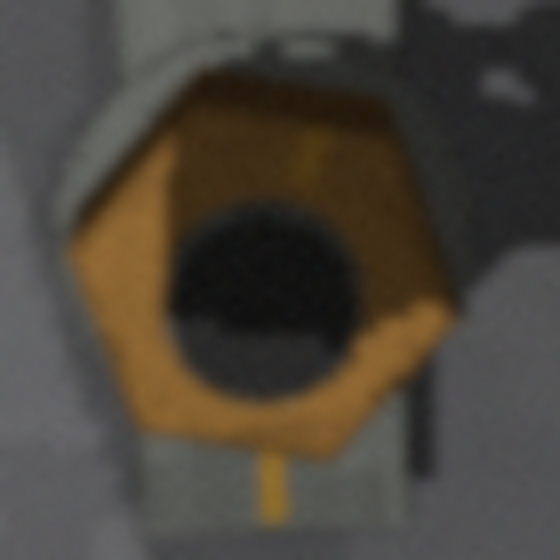

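```bash
python3 - <<'E'
from h import *
f=np.load("w1.npz");im=f["im"];T=f["T"];d=dict(zip(("fx","fy","cx","cy"),f["k"]));d["T"]=T
P=lambda x,y,z,x0=285,y0=205,k=8: ray(d,x0+(x+.5)/k-.5,y0+(y+.5)/k-.5,z)
C=np.array([P(*c,.0605)[:2] for c in [(200,90),(385,128),(455,305),(335,460),(140,432),(70,245)]])
print(C.round(4),C.mean(0)); o=C.mean(0)
print([np.linalg.norm(C[i]-C[i+3]).round(4) for i in range(3)])
a=np.degrees(np.arctan2(*(C-o).T[::-1]));print("corner angles",a.round(1),"mod60",(a%60).round(1))
m=P(312,155,.0605)[:2]-o;print("mark",np.degrees(np.arctan2(m[1],m[0])))
print("stud centre", P(262,300,.071) )
# plate edges: fit by gradient along columns
g=lambda x,y,z=.01:P(x,y,z,210,95,3.8)
for n,p,q in (("back",(25,63),(768,38)),("front",(90,728),(750,712)),("left",(25,63),(90,728)),("right",(768,38),(750,712))):
    A,B=g(*p),g(*q);v=B-A;print(n,A[:2].round(4),B[:2].round(4),np.linalg.norm(v).round(4),np.degrees(np.arctan2(v[1],v[0])).round(2))
# pillar bases
E
```

```text
[[ 0.6323  0.0247]
 [ 0.6279  0.0037]
 [ 0.6069 -0.0045]
 [ 0.5879  0.0092]
 [ 0.5914  0.032 ]
 [ 0.6141  0.0397]] [0.61008417 0.0174689 ]
[np.float64(0.047), np.float64(0.0462), np.float64(0.0449)]
corner angles [  18.   -37.6  -98.2 -159.5  142.2   79.8] mod60 [18.  22.4 21.8 20.5 22.2 19.8]
mark -20.418948812936687
stud centre [0.61068998 0.01767227 0.071     ]
back [0.7235 0.1149] [ 0.7295 -0.0725] 0.1875 -88.16
front [0.5418 0.1097] [ 0.5468 -0.0795] 0.1893 -88.49
left [0.7235 0.1149] [0.5418 0.1097] 0.1818 -178.35
right [ 0.7295 -0.0725] [ 0.5468 -0.0795] 0.1829 -177.78
```

```bash
python3 - <<'E'
from h import *
u=np.array([np.cos(np.radians(-9.65)),np.sin(np.radians(-9.65))])
g=np.array([.4295,.3063])-u*.007;print(g)
ctrl.movep([g[0],g[1],.16],R(-99.65)); ctrl.sleep(.2)
s=ctrl.read_state();w=optics.get_image("wrist");np.savez("w2.npz",im=w["image"],z=w["z_map"],T=wristT(s,w),k=[w["fx"],w["fy"],w["cx"],w["cy"]])
cv2.imwrite("pics/w2.png",w["image"][:,:,::-1])
print(s["time_s"],s["ee_pos"],np.round(s["joints"],1))
E
```

```text
[0.42259905 0.3074734 ]
5.0833 [0.42350605 0.30689365 0.16012692] [  -7.8   25.6  -39.3  111.2   20.8   50.4 -157.6]
```

View pics/w2.png

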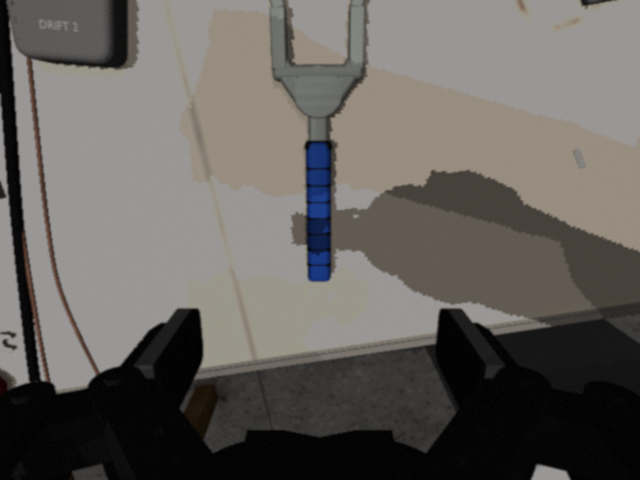

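```bash
python3 - <<'E'
from h import *
f=np.load("w2.npz");im=f["im"];T=f["T"];d=dict(zip(("fx","fy","cx","cy"),f["k"]));d["T"]=T
hsv=cv2.cvtColor(im,cv2.COLOR_RGB2HSV)
m=cv2.inRange(hsv,(105,100,20),(130,255,255));m[:130]=0;m[300:]=0;m[:,:290]=0;m[:,350:]=0
vs,us=np.nonzero(m)
L=[];
for v in range(150,275):
    x=us[vs==v]; L.append((ray(d,x.min()-.5,v,.018)+ray(d,x.max()+.5,v,.018))[:2]/2)
L=np.array(L);vx,vy,x0,y0=cv2.fitLine(L.astype(np.float32),cv2.DIST_L2,0,.001,.001).ravel()
if vx<0:vx,vy=-vx,-vy
u=np.array([vx,vy]);print("dir",np.degrees(np.arctan2(vy,vx)))
c=np.array([x0,y0])
for z in(.01,.02):
    e=ray(d,319,vs.max()+.5,z)[:2];t=ray(d,318,vs.min()-.5,z)[:2]
    print(z,"free end",(e-c)@u,"front",(t-c)@u,"len",(t-e)@u, "grip from end", c+u*((e-c)@u+.046),"from front",c+u*((t-c)@u-.060))
thr=ray(d,318,66,.016)[:2];print("throat->grip", c+u*((thr-c)@u-.0955))
# jaw lateral at row 40: prong inner edges
for v in(20,30,40,50):
    row=cv2.cvtColor(im,cv2.COLOR_RGB2GRAY)[v,265:375].astype(int);print(v,row.tolist()[:30],row.tolist()[75:])
for th in(-60,-90,-124):
    p=np.array([.61,.0175])-np.array([np.cos(np.radians(th+90)),np.sin(np.radians(th+90))])*.175
    q=kinematics.ik([*p,.035],R(th));print(th,p,None if q is None else np.round(q,1))
E
```

```text
dir -9.504343
0.01 free end -0.05635904466588609 front 0.05030570362125024 len 0.10666474828713633 grip from end [0.42352559 0.30843238] from front [0.42418121 0.30832261]
0.02 free end -0.05223797960205563 front 0.05078122522227088 len 0.10301920482432651 grip from end [0.42759008 0.3077519 ] from front [0.4246502  0.30824409]
throat->grip [0.43745259 0.30610071]
20 [141, 142, 143, 135, 117, 97, 100, 108, 109, 109, 109, 110, 110, 111, 111, 113, 110, 108, 97, 73, 53, 60, 80, 90, 91, 103, 125, 145, 152, 151] [152, 151, 152, 151, 150, 147, 143, 133, 106, 83, 95, 120, 129, 133, 131, 130, 130, 130, 131, 131, 129, 129, 124, 110, 89, 82, 87, 98, 119, 138, 148, 150, 152, 152, 151]
30 [143, 142, 140, 136, 125, 110, 104, 104, 109, 108, 108, 110, 112, 110, 111, 113, 112, 111, 99, 83, 56, 47, 55, 65, 65, 66, 70, 88, 116, 137] [150, 152, 151, 150, 151, 147, 140, 124, 96, 79, 98, 121, 132, 131, 132, 130, 130, 131, 132, 130, 129, 128, 124, 109, 92, 86, 100, 124, 145, 151, 150, 151, 153, 151, 152]
40 [143, 144, 143, 142, 135, 116, 97, 103, 109, 110, 110, 110, 111, 112, 110, 109, 112, 109, 103, 84, 60, 43, 53, 62, 66, 75, 101, 122, 131, 136] [150, 151, 150, 150, 142, 136, 127, 115, 92, 82, 102, 124, 131, 132, 132, 131, 130, 131, 130, 130, 131, 126, 119, 103, 92, 91, 91, 102, 124, 145, 152, 151, 151, 150, 151]
50 [144, 142, 142, 142, 132, 114, 97, 101, 106, 111, 110, 111, 112, 111, 112, 113, 111, 110, 106, 93, 67, 47, 49, 63, 65, 66, 67, 80, 111, 135] [150, 150, 151, 151, 150, 149, 137, 113, 84, 80, 106, 124, 133, 132, 132, 132, 132, 132, 130, 130, 130, 128, 115, 97, 87, 97, 122, 145, 151, 150, 151, 151, 151, 152, 152]
-60 [ 0.45844555 -0.07      ] [ 35.1  33.9 -36.9 122.6  36.1  34.7 -87.7]
-90 [0.435  0.0175] [  20.1   30.3  -31.6  126.5   31.1   30.8 -125.2]
-124 [0.46491842 0.11535876] [   3.5   31.8  -25.8  121.1   25.5   32.3 -164.8]
```

```bash
python3 - <<'E'
from h import *
d=optics.get_image("top");im=d["image"]
crop(im,160,225,230,340,5,"span2.png")
P=lambda x,y,z,x0=160,y0=225,k=5: ray(d,x0+(x+.5)/k-.5,y0+(y+.5)/k-.5,z)[:2]
u=np.array([np.cos(np.radians(-9.5)),np.sin(np.radians(-9.5))])
e=P(110,516,.01);t1=P(130,72,.016);t2=P(250,91,.016);th1=P(133,174,.016);th2=P(212,186,.016);h=P(150,287,.015)
t=(t1+t2)/2;th=(th1+th2)/2
print("end",e,"tip",t,"thr",th,"front",h)
for n,a in(("tip",t),("thr",th),("front",h)):print(n,(a-e)@u)
# wrist2 throat
f=np.load("w2.npz");d2=dict(zip(("fx","fy","cx","cy"),f["k"]));d2["T"]=f["T"]
for v in (66,75):print(ray(d2,318,v,.016)[:2],ray(d2,318,v,.004)[:2])
crop(f["im"],250,0,390,150,5,"w2c.png")
E
```

```text
end [0.3785382  0.31418264] tip [0.57536497 0.28093082] thr [0.53023244 0.28790414] front [0.48163024 0.29726546]
tip 0.1996155465004004
thr 0.1539510545295894
front 0.10447033520665042
[0.53161442 0.2901688 ] [0.53306595 0.28995257]
[0.52615032 0.29110863] [0.52737305 0.29093175]
```

View pics/w2c.png

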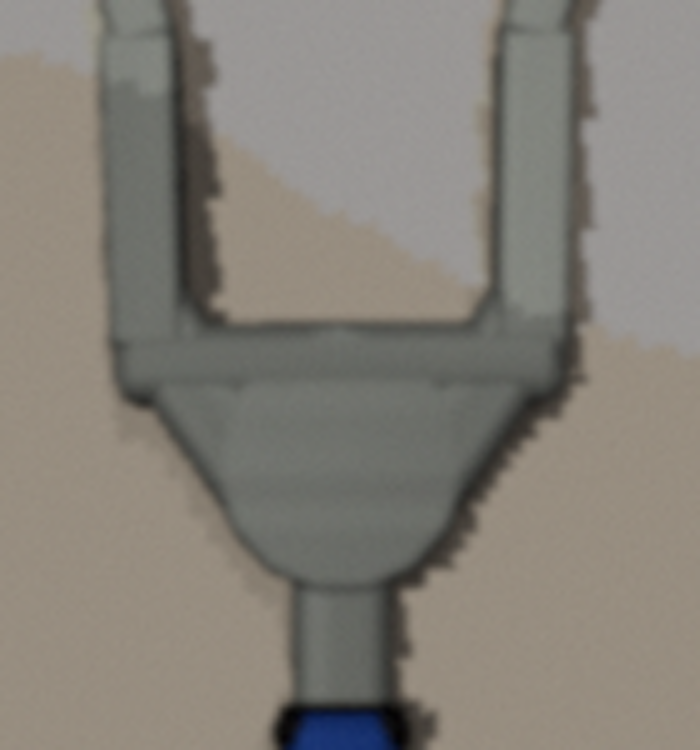

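```bash
python3 - <<'E'
from h import *
s=ctrl.read_state();p=s["ee_pos"]
ctrl.line_to([p[0],p[1],.26],feed=.3)
ctrl.set_joints([-35,20,0,105,0,55,-137.5])
s=ctrl.read_state();print(s["ee_pos"],np.round(s["orientation"],2).tolist())
q=kinematics.ik([.437,.3065,.06],R(-99.5));print(np.round(q,1))
if q is not None and abs(q[2])<15:
    ctrl.set_gripper(.05)
    ctrl.movep([.437,.3065,.06],R(-99.5))
    s=ctrl.read_state();print(s["time_s"],s["ee_pos"],np.round(s["joints"],1),s["force"],s["grip_width"])
    w=optics.get_image("wrist");cv2.imwrite("pics/w3.png",w["image"][:,:,::-1])
for th in(-60,-90,-124):
    p=np.array([.61,.0175])-np.array([np.cos(np.radians(th+90)),np.sin(np.radians(th+90))])*.175
    q=kinematics.ik([*p,.035],R(th));print(th,p,None if q is None else np.round(q,1))
E
```

```text
[0.48078167 0.29705417 0.20987869] [[-0.21, -0.0, 0.98], [-0.98, -0.0, -0.21], [0.0, -1.0, -0.0]]
[ -37.6   29.8   -1.3  114.7    1.1   35.5 -139.1]
7.5333 [0.43826004 0.30706578 0.06088012] [ -37.6   29.8   -1.3  114.6    1.1   35.6 -139.1] [-0.37415221 -0.0435539   0.7955825 ] 0.050471169579882194
-60 [ 0.45844555 -0.07      ] [ 13.1  28.4 -10.2 123.9  10.2  28.4 -64.8]
-90 [0.435  0.0175] [  -3.8   26.2   -3.4  128.     3.5   25.9 -100. ]
-124 [0.46491842 0.11535876] [ -21.6   28.7    4.4  122.7   -4.4   28.7 -137.8]
```

View pics/w3.png

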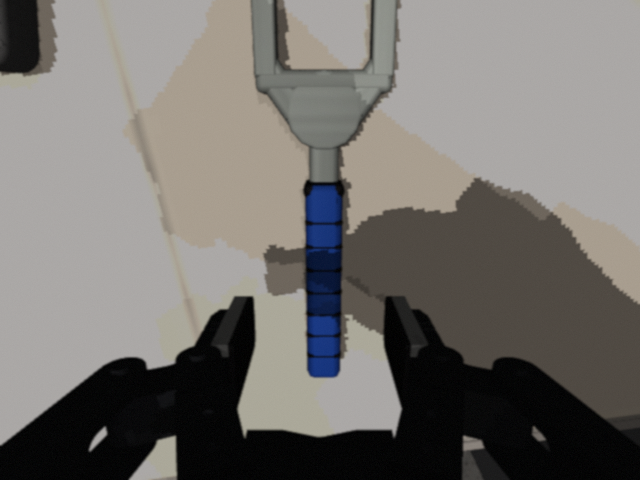

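```bash
python3 - <<'E'
from h import *
ctrl.line_to([.437,.3052,.012],feed=.1,attitude=R(-99.5))
ctrl.line_to([.437,.3052,.003],feed=.03)
s=ctrl.read_state();print(s["time_s"],s["ee_pos"],s["force"])
ctrl.set_gripper(.0,effort=100)
s=ctrl.read_state();print(s["time_s"],s["ee_pos"],s["force"],s["ft_torque"],s["grip_width"])
ctrl.line_to([.437,.3052,.10],feed=.12); ctrl.sleep(.2)
s=ctrl.read_state();print(s["time_s"],s["ee_pos"],s["force"],s["ft_torque"],s["grip_width"])
w=optics.get_image("wrist");cv2.imwrite("pics/w4.png",w["image"][:,:,::-1])
w=optics.get_image("scene");cv2.imwrite("pics/s4.png",w["image"][:,:,::-1]);crop(w["image"],100,230,300,400,4,"s4.png")
E
```

```text
8.6667 [0.43689681 0.30514544 0.00288212] [-0.02458889 -0.19472331  0.39224916]
9.0667 [0.43708054 0.30524165 0.00348285] [-1.34972494 -0.7516679   5.93215237] [-0.13060609  0.23625027  0.04697093] 0.01568442220026339
10.225 [0.43656753 0.30487962 0.09916858] [-0.71877883 -0.62048216 -4.3207447 ] [0.0615931  0.13603509 0.01960277] 0.015432243763087024
```

View pics/w4.png

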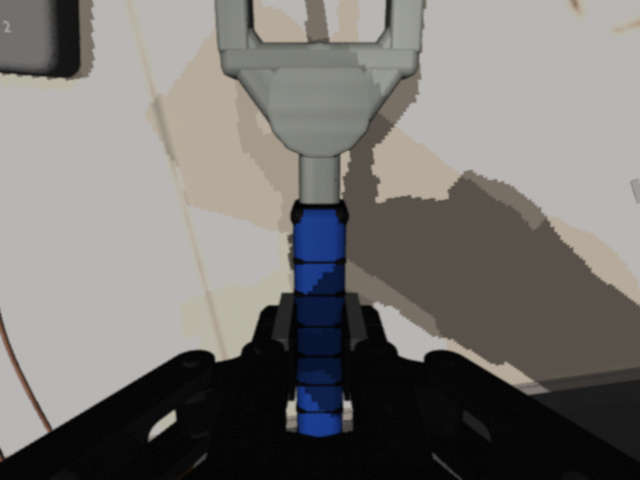

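View pics/s4.png

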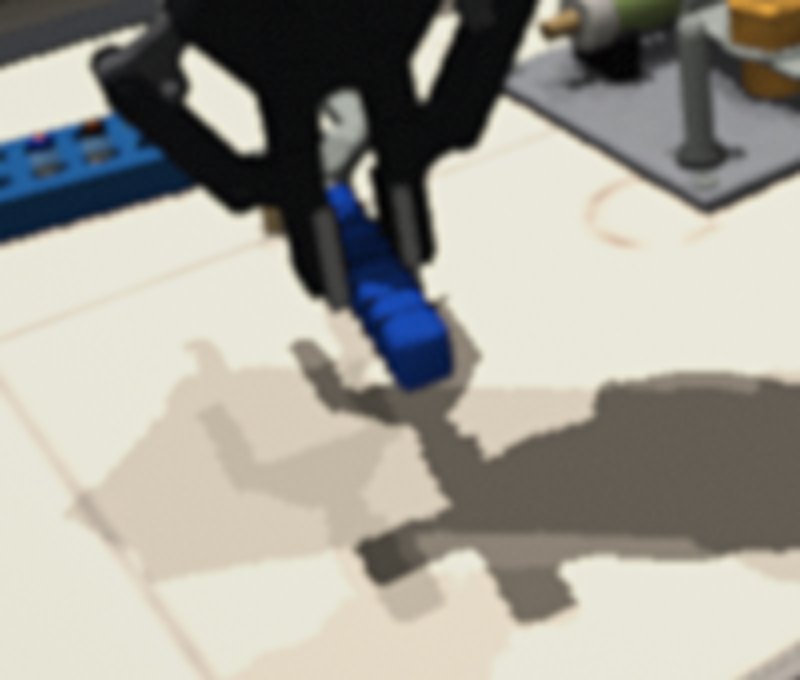

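```bash
python3 - <<'E'
from h import *
s=ctrl.read_state();w=optics.get_image("wrist");T=np.array(w["tool_from_camera"])
z=w["z_map"]
for u,v in((320,45),(320,48),(320,60),(320,120),(320,180),(320,230),(320,280),(320,400),(235,15),(405,15),(235,45),(405,45)):
    zz=np.median(z[v-1:v+2,u-2:u+3]);X=T[:3,:3]@np.array([(u-w["cx"])/w["fx"]*zz,(v-w["cy"])/w["fy"]*zz,zz])+T[:3,3]
    print(u,v,X.round(4))
g=cv2.cvtColor(w["image"],cv2.COLOR_RGB2GRAY)
print(g[36:60,300].tolist());print(g[15,205:260].tolist());print(g[15,380:430].tolist())
print(s["force"],s["ft_torque"])
E
```

```text
320 45 [-0.0008 -0.0113  0.0962]
320 48 [-0.0008 -0.0118  0.0953]
320 60 [-0.0008 -0.012   0.092 ]
320 120 [-0.0008 -0.0121  0.0747]
320 180 [-0.0007 -0.0105  0.0557]
320 230 [-0.0007 -0.0161  0.0401]
320 280 [-0.0007 -0.0165  0.0226]
320 400 [-0.0007 -0.0165 -0.0257]
235 15 [-0.0255 -0.0125  0.1039]
405 15 [ 0.0239 -0.0124  0.104 ]
235 45 [-0.0262 -0.0118  0.0961]
405 45 [ 0.0246 -0.0116  0.0961]
[172, 172, 173, 173, 169, 156, 119, 90, 94, 102, 107, 110, 115, 120, 124, 126, 127, 127, 126, 127, 124, 126, 126, 126]
[182, 182, 182, 180, 182, 181, 180, 181, 180, 168, 143, 115, 115, 123, 129, 131, 130, 130, 129, 129, 130, 132, 132, 132, 131, 134, 133, 135, 133, 134, 133, 132, 134, 134, 134, 136, 135, 136, 130, 119, 106, 91, 75, 52, 34, 26, 28, 53, 103, 146, 168, 171, 171, 171, 172]
[181, 182, 180, 175, 149, 102, 58, 39, 39, 51, 72, 99, 119, 137, 149, 156, 159, 158, 157, 156, 156, 156, 156, 157, 156, 156, 156, 154, 154, 154, 155, 152, 154, 152, 153, 152, 152, 151, 150, 144, 135, 119, 119, 145, 174, 179, 181, 181, 181, 182]
[ 0.03062882  0.3350349  -4.95158469] [0.01499714 0.14102404 0.04227602]
```

```bash
cat >> h.py <<'E'
L=.121; ZW=.0425
N=np.array([.609,.017])
def pose(a,ret,z=ZW,N_=None):
    n=N if N_ is None else N_
    u=np.array([np.cos(np.radians(a)),np.sin(np.radians(a))])
    p=n-(L+ret)*u
    return [p[0],p[1],z],R(a-90)
def go(a,ret,z=ZW,feed=.1):
    p,Q=pose(a,ret,z);ctrl.line_to(p,feed=feed,attitude=Q)
def st():
    s=ctrl.read_state();return s
E
python3 - <<'E'
from h import *
a=20.8
p,Q=pose(a,.065,.13);ctrl.movep(p,Q)
go(a,.065,feed=.12);ctrl.sleep(.2)
s=st();print(s["time_s"],s["ee_pos"],p,np.round(s["joints"],1),s["force"],s["ft_torque"])
d=optics.get_image("top");cv2.imwrite("pics/t5.png",d["image"][:,:,::-1]);crop(d["image"],265,180,365,300,5,"t5.png")
d=optics.get_image("scene");crop(d["image"],200,180,380,300,4.4,"s5.png")
E
```

```text
12.7833 [ 0.43574855 -0.04907752  0.04320452] [np.float64(0.4351224241903413), np.float64(-0.049049895007913485), 0.13] [  3.7  25.3  -2.  127.6   1.8  27.1 -68.9] [ 0.35292809  0.41578603 -4.63173294] [-0.07770832  0.11001675 -0.08526842]
```

View pics/t5.png

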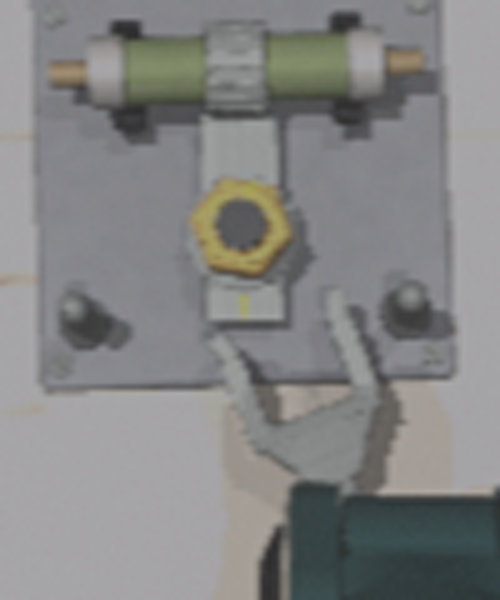

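View pics/s5.png

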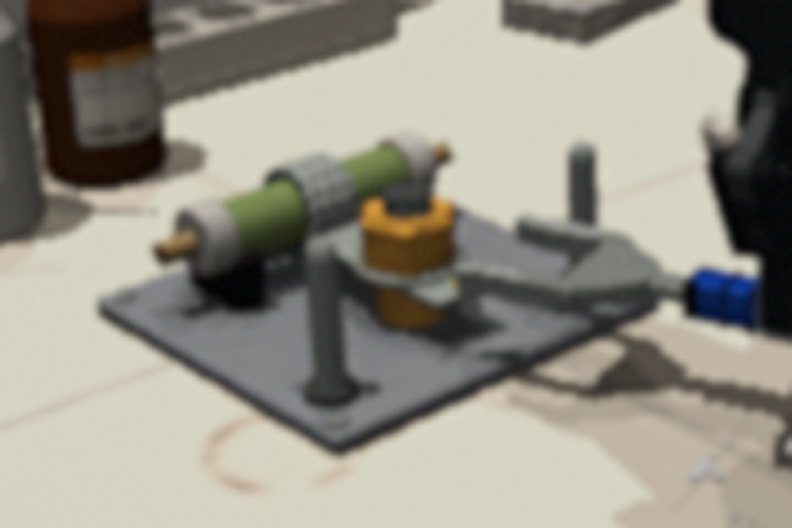

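```bash
python3 - <<'E'
from h import *
d=optics.get_image("top")
P=lambda x,y,z,x0=265,y0=180,k=5: ray(d,x0+(x+.5)/k-.5,y0+(y+.5)/k-.5,z)[:2]
C=np.array([P(*c,.0605) for c in [(228,180),(280,194),(292,235),(248,276),(203,262),(191,222)]])
print(C.mean(0),[np.linalg.norm(C[i]-C[i+3]).round(4) for i in range(3)]);o=C.mean(0)
a=np.degrees(np.arctan2(*(C-o).T[::-1]));print((a%60).round(1))
print("stud",P(240,223,.071))
t=(P(217,338,.055)+P(333,291,.055))/2; h=(P(270,424,.055)+P(360,390,.055))/2
v=t-h;print("tips",t,"thr",h,np.linalg.norm(v),np.degrees(np.arctan2(v[1],v[0])))
u=np.array([np.cos(np.radians(20.8)),np.sin(np.radians(20.8))])
j1=t-.022*u;j2=h+.0245*u;print("jaw",j1,j2)
s=st();c=np.array(s["ee_pos"][:2])+L*u;print("jaw kin",c)
n=np.array([-u[1],u[0]])
for j in(j1,j2):print("nut-jaw along/left",(o-j)@u,(o-j)@n)
E
```

```text
[0.60438665 0.01659044] [np.float64(0.0436), np.float64(0.0454), np.float64(0.0449)]
[14.2 10.8 22.2  9.  12.4 22.7]
stud [0.60517207 0.01646885]
tips [0.56666439 0.00142801] thr [ 0.5257404  -0.01607549] 0.044510060093613614 23.156756153340503
jaw [ 0.54609822 -0.00638435] [ 0.54864363 -0.00737537]
jaw kin [ 0.54850255 -0.0061533 ]
nut-jaw along/left 0.06264802158569169 0.000778791732642811
nut-jaw along/left 0.0606204328925564 0.002609114679597028
```

```bash
sed -i 's/^N=.*/N=np.array([.607,.0174])/' h.py; cat >> h.py <<'E'
def U(a): return np.array([np.cos(np.radians(a)),np.sin(np.radians(a))])
def rep(a,tag=""):
    s=st();u=U(a);n=np.array([-u[1],u[0]]);f=s["force"];c=np.array(s["ee_pos"][:2])+L*u-N
    print(tag,f"t={s['time_s']:.2f} jaw-N along {1e3*c@u:.2f} left {1e3*c@n:.2f} z {1e3*s['ee_pos'][2]:.1f} F along {f[:2]@u:.2f} left {f[:2]@n:.2f} z {f[2]:.2f} Mz {s['ft_torque'][2]:.3f} th {np.degrees(np.arctan2(s['orientation'][1][0],s['orientation'][0][0])):.2f} gw {s['grip_width']:.4f}")
    return s,f[:2]@u,f[:2]@n
E
python3 - <<'E'
from h import *
a=20.8
rep(a)
for r in (.045,.035,.025,.018,.012,.008,.004,.002,.0,-.002,-.003,-.004,-.005):
    go(a,r,feed=.08 if r>.03 else .03); s,fa,fl=rep(a,r)
    if abs(fa)>6 or abs(fl)>12: break
d=optics.get_image("top");crop(d["image"],265,180,365,300,5,"t6.png")
d=optics.get_image("scene");crop(d["image"],200,180,380,300,4.4,"s6.png")
E
```

```text
t=12.93 jaw-N along -63.05 left -1.25 z 42.9 F along -0.37 left 0.06 z -4.64 Mz 0.002 th -69.21 gw 0.0152
0.045 t=13.31 jaw-N along -44.18 left 0.19 z 42.5 F along -1.09 left 0.11 z -4.63 Mz 0.043 th -69.14 gw 0.0155
0.035 t=13.58 jaw-N along -34.41 left 0.00 z 42.5 F along -0.13 left -0.67 z -4.03 Mz 0.051 th -69.18 gw 0.0152
0.025 t=14.07 jaw-N along -25.00 left 0.04 z 42.5 F along 0.07 left -0.25 z -4.90 Mz -0.046 th -69.19 gw 0.0154
0.018 t=14.45 jaw-N along -17.78 left 0.03 z 42.5 F along 0.19 left -0.20 z -5.48 Mz -0.031 th -69.19 gw 0.0157
0.012 t=14.80 jaw-N along -11.69 left -0.01 z 42.5 F along 0.53 left -0.18 z -4.60 Mz 0.010 th -69.19 gw 0.0161
0.008 t=15.08 jaw-N along -7.68 left -0.03 z 42.5 F along 0.59 left -0.41 z -5.12 Mz -0.068 th -69.19 gw 0.0156
0.004 t=15.37 jaw-N along -3.67 left -0.06 z 42.5 F along -0.61 left 0.74 z -4.38 Mz -0.074 th -69.20 gw 0.0156
0.002 t=15.62 jaw-N along -1.85 left -0.03 z 42.5 F along 0.75 left -0.23 z -4.61 Mz -0.006 th -69.20 gw 0.0157
0.0 t=15.87 jaw-N along 0.21 left -0.03 z 42.5 F along 0.23 left -0.32 z -4.51 Mz -0.070 th -69.20 gw 0.0154
-0.002 t=16.12 jaw-N along 1.94 left 0.02 z 42.4 F along 0.00 left -0.50 z -4.96 Mz -0.069 th -69.19 gw 0.0157
-0.003 t=16.37 jaw-N along 2.10 left 0.07 z 42.3 F along -4.32 left -0.87 z -4.12 Mz -0.075 th -69.21 gw 0.0155
-0.004 t=16.62 jaw-N along 2.19 left 0.06 z 42.1 F along -6.36 left -0.83 z -2.69 Mz -0.020 th -69.23 gw 0.0155
```

View pics/t6.png

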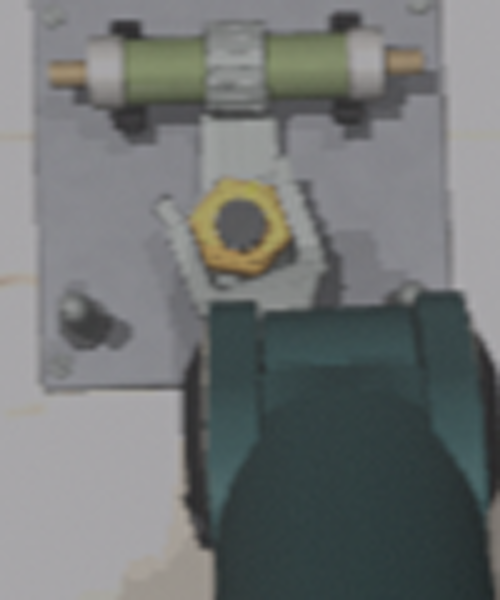

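View pics/s6.png

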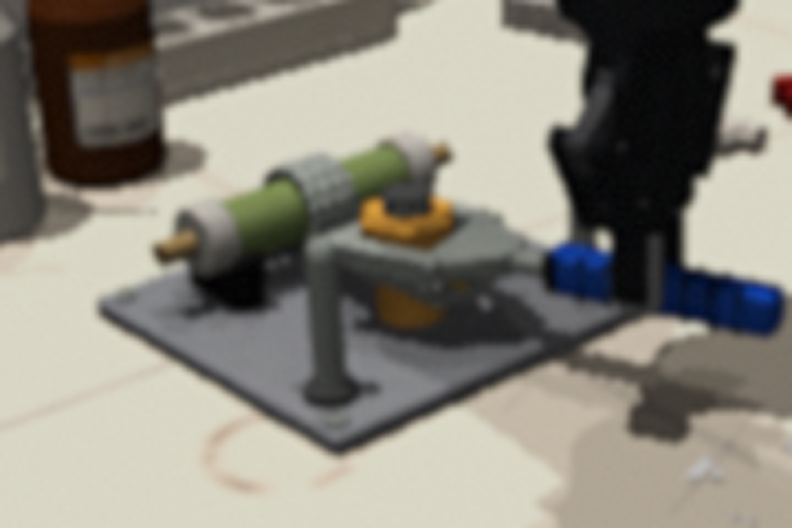

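```bash
sed -i 's/^N=.*/N=np.array([.6076,.0176])/' h.py; cat >> h.py <<'E'
def tau(s,a,b):
    u=U(a);n=np.array([-u[1],u[0]]);fl=s["force"][:2]@n-b[0];return s["ft_torque"][2]-b[1]-L*fl
def swing(a0,a1,step=5,feed=.06,lim=1.0,b=(-.3,-.03),verb=True):
    k=max(1,int(np.ceil(abs(a1-a0)/step)))
    for a in np.linspace(a0,a1,k+1)[1:]:
        go(a,0,feed=feed);s,fa,fl=rep(a,f"a={a:.1f}") if verb else (st(),0,0)
        t=tau(s,a,b);print("   tau %.2f"%t)
        if abs(t)>lim: print("STOP");break
    return a
E
python3 - <<'E'
from h import *
go(20.8,0,feed=.03);rep(20.8)
swing(20.8,-29.5)
E
```

```text
t=16.98 jaw-N along 0.68 left -0.07 z 42.7 F along 0.18 left -0.59 z -4.79 Mz -0.101 th -69.20 gw 0.0154
a=16.2 t=17.28 jaw-N along 0.36 left -0.36 z 42.7 F along 0.09 left -1.94 z -3.93 Mz -0.120 th -73.68 gw 0.0159
   tau 0.11
a=11.7 t=17.59 jaw-N along 0.37 left -0.48 z 42.6 F along 0.07 left -1.49 z -4.30 Mz -0.130 th -78.24 gw 0.0155
   tau 0.04
a=7.1 t=17.90 jaw-N along 0.42 left -0.47 z 42.6 F along 0.98 left -1.95 z -3.89 Mz -0.216 th -82.80 gw 0.0156
   tau 0.01
a=2.5 t=18.21 jaw-N along 0.46 left -0.49 z 42.6 F along 1.16 left -1.87 z -5.39 Mz -0.251 th -87.37 gw 0.0155
   tau -0.03
a=-2.1 t=18.52 jaw-N along 0.54 left -0.44 z 42.6 F along 2.47 left -1.85 z -5.39 Mz -0.221 th -91.95 gw 0.0155
   tau -0.00
a=-6.6 t=18.82 jaw-N along 0.53 left -0.45 z 42.6 F along 2.75 left -2.61 z -4.73 Mz -0.231 th -96.52 gw 0.0155
   tau 0.08
a=-11.2 t=19.13 jaw-N along 0.56 left -0.47 z 42.6 F along 4.13 left -1.61 z -4.39 Mz -0.271 th -101.09 gw 0.0154
   tau -0.08
a=-15.8 t=19.44 jaw-N along 0.56 left -0.52 z 42.6 F along 3.77 left -2.69 z -4.26 Mz -0.286 th -105.66 gw 0.0153
   tau 0.03
a=-20.4 t=19.75 jaw-N along 0.57 left -0.53 z 42.5 F along 5.70 left -1.87 z -3.69 Mz -0.272 th -110.22 gw 0.0156
   tau -0.05
a=-24.9 t=20.06 jaw-N along 0.56 left -0.61 z 42.5 F along 4.48 left -2.95 z -4.83 Mz -0.201 th -114.79 gw 0.0153
   tau 0.15
a=-29.5 t=20.37 jaw-N along 0.53 left -0.68 z 42.4 F along 5.27 left -2.37 z -3.80 Mz -0.214 th -119.35 gw 0.0157
   tau 0.07
```

```bash
cat >> h.py <<'E'
def rd(a,k=5):
    u=U(a);n=np.array([-u[1],u[0]]);o=[]
    for i in range(k):
        s=st();o.append([s["force"][:2]@u,s["force"][:2]@n,s["ft_torque"][2]]);ctrl.sleep(.01)
    o=np.mean(o,0);c=np.array(s["ee_pos"][:2])+L*u-N
    print(f"a={a:.1f} t={s['time_s']:.2f} Fa {o[0]:.2f} Fl {o[1]:.2f} Mz {o[2]:.3f} tau {o[2]-L*o[1]:.3f} along {1e3*c@u:.2f} left {1e3*c@n:.2f}");return o
E
python3 - <<'E'
from h import *
rd(-29.5)
for a in np.arange(-28.5,-20,1):
    go(a,0,feed=.04);o=rd(a)
    if o[1]>1.2:break
E
```

```text
a=-29.5 t=20.40 Fa 4.83 Fl -2.18 Mz -0.229 tau 0.035 along 0.56 left -0.68
a=-28.5 t=20.69 Fa 2.63 Fl -2.50 Mz -0.168 tau 0.134 along -0.33 left -0.60
a=-27.5 t=20.98 Fa -0.10 Fl -2.62 Mz -0.252 tau 0.065 along -0.99 left -0.30
a=-26.5 t=21.27 Fa -1.23 Fl -1.64 Mz -0.267 tau -0.067 along -0.87 left -0.11
a=-25.5 t=21.57 Fa -0.92 Fl -2.11 Mz -0.249 tau 0.006 along -0.05 left 0.04
a=-24.5 t=21.86 Fa -0.52 Fl -2.11 Mz -0.218 tau 0.038 along 0.27 left 0.10
a=-23.5 t=22.15 Fa -0.21 Fl -1.55 Mz -0.192 tau -0.004 along 0.29 left 0.17
a=-22.5 t=22.44 Fa -0.54 Fl -1.34 Mz -0.194 tau -0.032 along 0.10 left 0.04
a=-21.5 t=22.73 Fa -0.28 Fl -1.49 Mz -0.241 tau -0.060 along 0.05 left -0.05
a=-20.5 t=23.02 Fa -1.13 Fl -1.65 Mz -0.252 tau -0.051 along 0.01 left -0.08
```

```bash
python3 - <<'E'
from h import *
d=optics.get_image("top");crop(d["image"],280,190,350,250,11,"t7.png")
d=optics.get_image("scene");crop(d["image"],260,200,330,260,11,"s7.png")
E
```

```text
(no output)
```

View pics/t7.png

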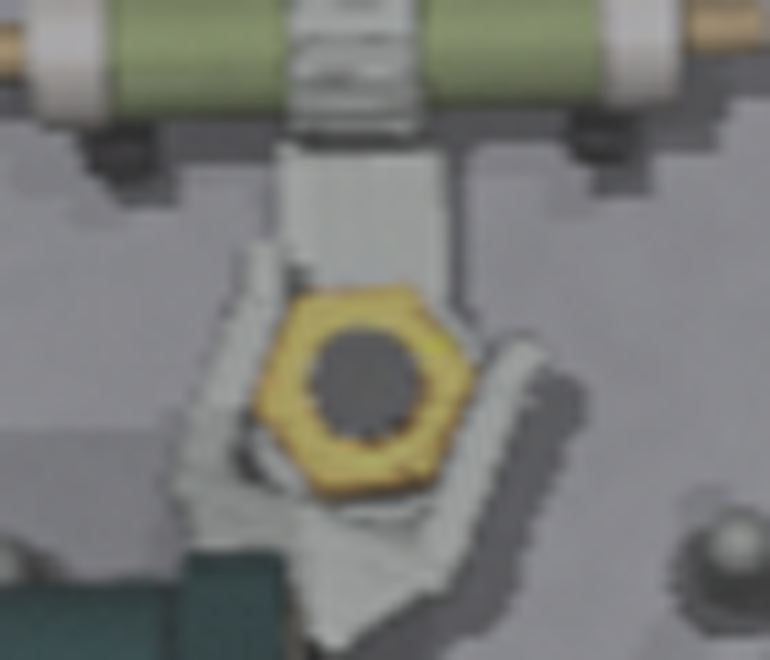

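View pics/s7.png

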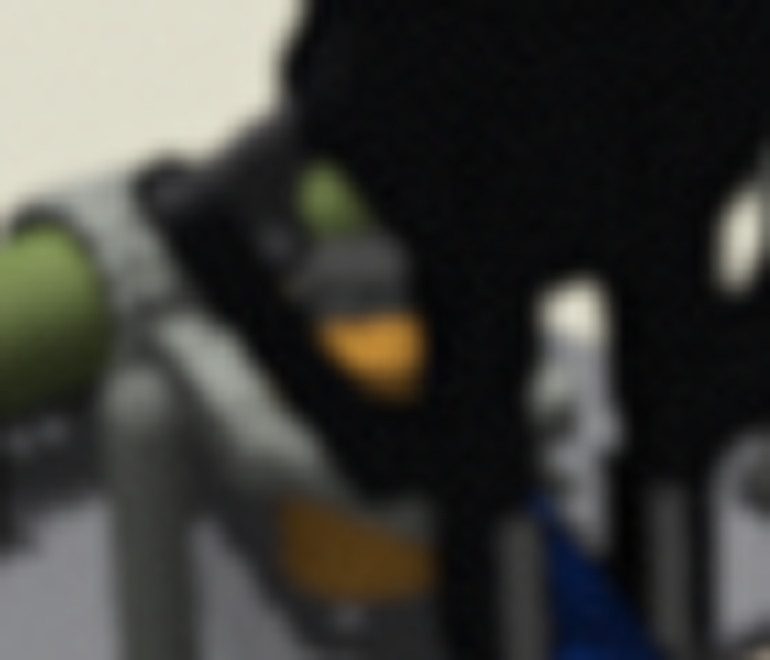

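```bash
python3 - <<'E'
from h import *
swing(-20.5,-33.5,verb=False,lim=1.5); rd(-33.5)
go(-31.5,0,feed=.05);go(-29.5,0,feed=.05);rd(-29.5)
for r in(.004,.012,.025,.056): go(-29.5,r,feed=.06);rep(-29.5,r)
for a in(-15,0,15): go(a,.056,feed=.15)
d=optics.get_image("top");np.savez("t8.npz",im=d["image"],T=d["T"],k=[d["fx"],d["fy"],d["cx"],d["cy"]]);crop(d["image"],280,190,350,250,11,"t8.png")
print(st()["time_s"])
E
```

```text
tau -0.08
   tau -0.21
   tau -0.12
a=-33.5 t=24.07 Fa 2.00 Fl -2.04 Mz -0.273 tau -0.026 along 0.31 left -0.39
a=-29.5 t=24.61 Fa -0.57 Fl -2.29 Mz -0.261 tau 0.016 along -0.21 left 0.18
0.004 t=24.87 jaw-N along -4.27 left 0.12 z 42.5 F along -0.54 left -1.63 z -4.85 Mz -0.273 th -119.50 gw 0.0154
0.012 t=25.15 jaw-N along -13.16 left 0.03 z 42.4 F along -1.21 left -1.41 z -4.30 Mz -0.242 th -119.46 gw 0.0156
0.025 t=25.52 jaw-N along -25.57 left 0.83 z 42.6 F along 0.09 left -0.41 z -4.48 Mz -0.002 th -119.39 gw 0.0156
0.056 t=26.18 jaw-N along -55.81 left 0.26 z 42.7 F along 0.43 left -0.01 z -3.83 Mz -0.036 th -119.48 gw 0.0155
27.6
```

View pics/t8.png

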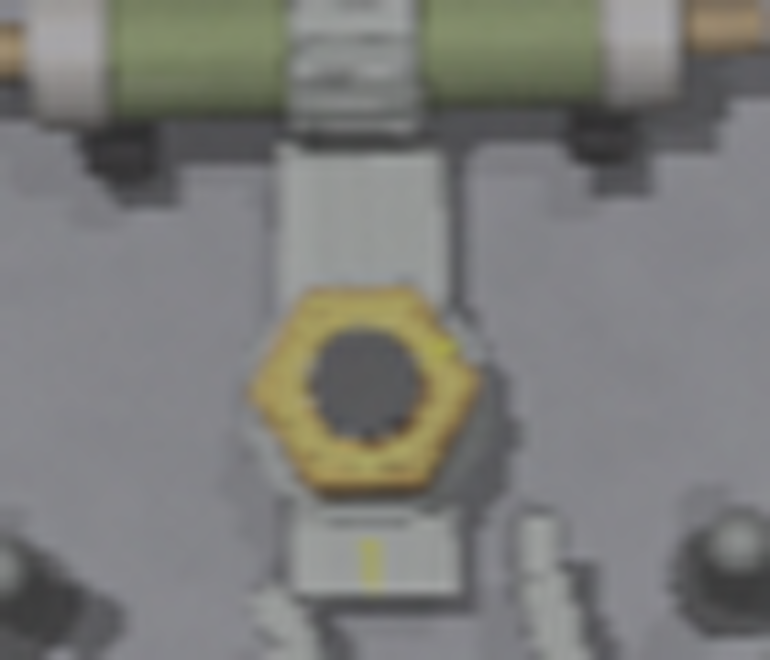

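```bash
sed -i 's/^N=.*/N=np.array([.6074,.0171])/' h.py; cat >> h.py <<'E'
def hexang(d,z=.0605,win=(295,210,330,240)):
    im=d["image"] if "image" in d else d["im"]
    hsv=cv2.cvtColor(im,cv2.COLOR_RGB2HSV)
    x0,y0,x1,y1=win
    sub=cv2.resize(im[y0:y1,x0:x1],None,fx=8,fy=8,interpolation=cv2.INTER_CUBIC);h=cv2.cvtColor(sub,cv2.COLOR_RGB2HSV)
    m=cv2.inRange(h,(8,70,60),(40,255,255))
    c=cv2.convexHull(max(cv2.findContours(m,0,1)[0],key=cv2.contourArea))
    f=np.zeros_like(m);cv2.drawContours(f,[c],-1,255,-1)
    vs,us=np.nonzero(f)
    R_=d["T"]
    P=np.array([ray(d,x0+(u+.5)/8-.5,y0+(v+.5)/8-.5,z)[:2] for u,v in zip(us[::3],vs[::3])])
    o=P.mean(0);q=P-o;w=q[:,0]+1j*q[:,1];S=(w**6).sum()
    print("hex centre",o,"area mm2",len(us),"corner angle mod60",np.degrees(np.angle(S))/6, "strength",abs(S)/(abs(w)**6).sum())
E
python3 - <<'E'
from h import *
f=np.load("t8.npz");d=dict(zip(("fx","fy","cx","cy"),f["k"]));d["T"]=f["T"];d["image"]=f["im"];hexang(d)
f=np.load("w1.npz");d=dict(zip(("fx","fy","cx","cy"),f["k"]));d["T"]=f["T"];d["image"]=f["im"];hexang(d,win=(285,205,355,262))
im=cv2.imread("pics/top0.png")[:,:,::-1].copy();f=np.load("t8.npz");d=dict(zip(("fx","fy","cx","cy"),f["k"]));d["T"]=f["T"];d["image"]=im;hexang(d)
E
```

```text
hex centre [0.60472577 0.01637017] area mm2 18655 corner angle mod60 -27.682672046650143 strength 0.18756026856441815
hex centre [0.60898746 0.01813509] area mm2 100397 corner angle mod60 19.957512612972675 strength 0.17982296866370706
hex centre [0.60479685 0.01627755] area mm2 18655 corner angle mod60 20.1672610619735 strength 0.17681525658341687
```

```bash
cat >> h.py <<'E'
def fit(a,r0=.056):
    go(a,r0,feed=.15);ctrl.sleep(.1)
    for r in (.030,.020,.012,.006,.002,0):
        go(a,r,feed=.06 if r>.015 else .04)
        s,fa,fl=rep(a,r)
        if abs(fa)>10 or abs(fl)>12: print("STOP");return False
    return True
E
python3 - <<'E'
from h import *
if fit(32.3):
    rd(32.3)
    swing(32.3,-33.5,verb=False,step=5.5,lim=1.0,b=(0,0));rd(-33.5)
print(st()["time_s"])
E
```

```text
0.03 t=28.79 jaw-N along -30.06 left 0.24 z 42.3 F along -0.24 left 1.14 z -4.78 Mz -0.081 th -57.68 gw 0.0159
0.02 t=29.11 jaw-N along -19.48 left -0.05 z 42.5 F along -0.76 left 0.22 z -4.06 Mz -0.010 th -57.68 gw 0.0153
0.012 t=29.46 jaw-N along -11.68 left 0.07 z 42.5 F along 0.12 left -0.99 z -5.29 Mz -0.019 th -57.68 gw 0.0152
0.006 t=29.76 jaw-N along -5.62 left 0.03 z 42.5 F along -0.34 left 0.49 z -4.50 Mz -0.044 th -57.68 gw 0.0152
0.002 t=30.01 jaw-N along -1.65 left 0.00 z 42.5 F along 0.22 left -0.05 z -4.47 Mz -0.027 th -57.68 gw 0.0153
0 t=30.26 jaw-N along 0.15 left -0.01 z 42.5 F along 0.41 left -0.24 z -4.27 Mz -0.038 th -57.69 gw 0.0157
a=32.3 t=30.29 Fa -0.03 Fl -0.14 Mz -0.021 tau -0.003 along 0.05 left -0.00
   tau 0.07
   tau 0.08
   tau 0.10
   tau 0.17
   tau 0.04
   tau -0.06
   tau -0.03
   tau 0.05
   tau -0.06
   tau -0.02
   tau 0.12
   tau -0.13
a=-33.5 t=34.43 Fa -4.45 Fl -1.98 Mz -0.248 tau -0.009 along -0.20 left -0.15
34.4417
```

```bash
python3 - <<'E'
from h import *
go(-31,0,feed=.06);go(-28.5,0,feed=.06)
for r in(.012,.03,.056): go(-28.5,r,feed=.08)
rep(-28.5)
for a in(-10,10): go(a,.056,feed=.2)
d=optics.get_image("top");hexang(d);crop(d["image"],280,190,350,250,11,"t9.png")
print(st()["time_s"])
E
```

```text
t=36.09 jaw-N along -56.30 left 0.22 z 42.6 F along -0.01 left 0.45 z -4.84 Mz -0.017 th -118.45 gw 0.0155
hex centre [0.60475321 0.01636853] area mm2 18676 corner angle mod60 -27.632578084180242 strength 0.19108843124281824
37.1167
```

View pics/t9.png

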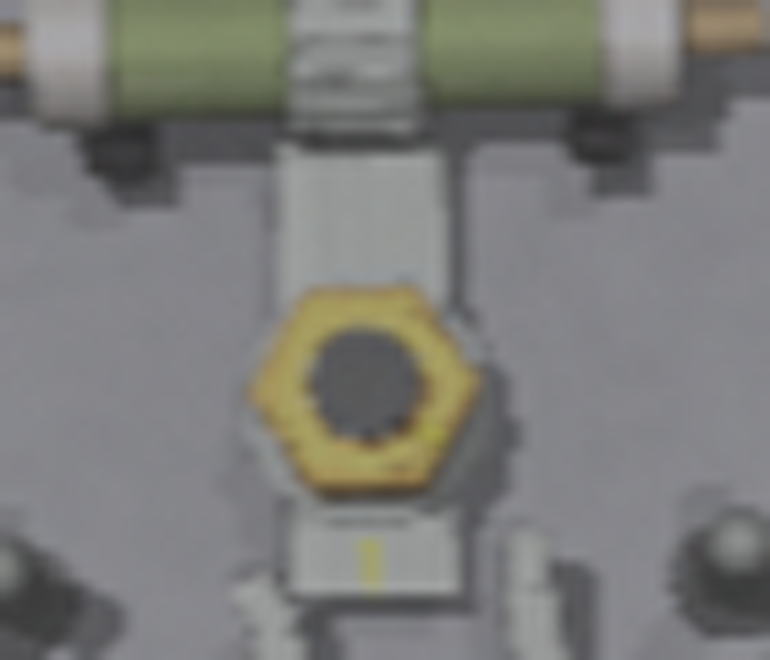

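```bash
python3 - <<'E'
from h import *
if fit(32.3):
    a=swing(32.3,-21,verb=False,step=5.4,lim=.8,b=(0,0))
    rd(a)
    while a>-42:
        a-=1.0;go(a,0,feed=.05);o=rd(a,3)
        if o[2]-L*o[1]>1.0:break
print(st()["time_s"])
E
```

```text
0.03 t=38.41 jaw-N along -30.05 left 0.24 z 42.3 F along -0.60 left 0.63 z -3.95 Mz 0.061 th -57.67 gw 0.0152
0.02 t=38.73 jaw-N along -19.50 left -0.04 z 42.5 F along -0.41 left 0.24 z -5.76 Mz -0.016 th -57.68 gw 0.0157
0.012 t=39.08 jaw-N along -11.66 left 0.04 z 42.5 F along -0.72 left 0.20 z -3.72 Mz 0.012 th -57.68 gw 0.0154
0.006 t=39.38 jaw-N along -5.63 left -0.01 z 42.5 F along 0.39 left 0.64 z -4.60 Mz -0.034 th -57.68 gw 0.0160
0.002 t=39.62 jaw-N along -1.64 left 0.03 z 42.5 F along -0.07 left 0.44 z -5.66 Mz 0.010 th -57.68 gw 0.0156
0 t=39.88 jaw-N along 0.13 left 0.02 z 42.5 F along 0.65 left -1.00 z -5.18 Mz 0.012 th -57.69 gw 0.0152
   tau 0.03
   tau -0.16
   tau 0.04
   tau -0.09
   tau -0.07
   tau -0.12
   tau 0.01
   tau -0.01
   tau -0.12
   tau 0.05
a=-21.0 t=43.33 Fa -1.79 Fl -0.83 Mz -0.125 tau -0.025 along 0.03 left -0.23
a=-22.0 t=43.60 Fa -2.06 Fl -2.80 Mz 0.068 tau 0.406 along 0.02 left -0.51
a=-23.0 t=43.88 Fa -1.28 Fl -2.29 Mz -0.078 tau 0.198 along 0.01 left -0.23
a=-24.0 t=44.15 Fa -1.45 Fl -3.68 Mz -0.071 tau 0.374 along -0.01 left -0.10
a=-25.0 t=44.42 Fa -0.62 Fl -3.90 Mz -0.081 tau 0.391 along 0.01 left -0.04
a=-26.0 t=44.70 Fa -1.22 Fl -2.73 Mz -0.085 tau 0.244 along 0.00 left -0.02
a=-27.0 t=44.98 Fa 0.31 Fl -5.26 Mz -0.051 tau 0.586 along 0.15 left -0.20
a=-28.0 t=45.25 Fa 1.16 Fl -6.11 Mz 0.100 tau 0.840 along 0.39 left -0.51
a=-29.0 t=45.52 Fa 1.94 Fl -6.50 Mz 0.193 tau 0.980 along 0.68 left -0.79
a=-30.0 t=45.80 Fa 2.08 Fl -7.99 Mz 0.459 tau 1.426 along 0.88 left -1.34
45.8083
```

```bash
python3 - <<'E'
from h import *
rd(-30,20);rd(-30,20)
E
```

```text
a=-30.0 t=45.97 Fa 2.11 Fl -7.73 Mz 0.452 tau 1.387 along 0.89 left -1.34
a=-30.0 t=46.13 Fa 2.28 Fl -7.78 Mz 0.454 tau 1.395 along 0.89 left -1.34
```

```bash
python3 - <<'E'
from h import *
go(-30.4,0,feed=.05);ctrl.sleep(.1);rd(-30.4,15)
s=st();print("th",np.degrees(np.arctan2(s['orientation'][1][0],s['orientation'][0][0])))
# unload in steps
for a in(-28,-26,-24,-22): go(a,0,feed=.06);rd(a,2)
E
```

```text
a=-30.4 t=46.61 Fa 2.76 Fl -8.01 Mz 0.504 tau 1.474 along 1.00 left -1.49
th -120.34263393970684
a=-28.0 t=46.88 Fa 1.64 Fl -5.58 Mz 0.006 tau 0.681 along 0.62 left -0.28
a=-26.0 t=47.14 Fa -0.39 Fl -4.23 Mz -0.192 tau 0.320 along 0.09 left 0.24
a=-24.0 t=47.41 Fa -0.72 Fl -2.85 Mz -0.321 tau 0.024 along -0.06 left 0.54
a=-22.0 t=47.67 Fa -0.58 Fl -2.86 Mz -0.262 tau 0.084 along 0.23 left 0.63
```

```bash
python3 - <<'E'
from h import *
for r in(.006,.012,.03,.065): go(-22,r,feed=.07);rep(-22,r)
p,Q=pose(-22,.065,.14);ctrl.line_to(p,feed=.2)
d=optics.get_image("top");hexang(d);crop(d["image"],280,190,350,250,11,"t10.png")
print(st()["time_s"])
d=optics.get_image("scene");crop(d["image"],140,180,320,320,4.4,"s10.png")
E
```

```text
0.006 t=47.93 jaw-N along -6.49 left 0.41 z 42.6 F along -0.74 left 0.33 z -4.52 Mz -0.155 th -111.98 gw 0.0153
0.012 t=48.18 jaw-N along -12.69 left 0.27 z 42.5 F along 0.33 left -1.27 z -4.62 Mz -0.118 th -111.96 gw 0.0154
0.03 t=48.59 jaw-N along -30.46 left 0.42 z 42.6 F along 0.17 left -0.48 z -5.10 Mz -0.009 th -111.92 gw 0.0154
0.065 t=49.24 jaw-N along -64.69 left 0.30 z 42.7 F along 1.16 left -0.56 z -4.49 Mz -0.041 th -111.98 gw 0.0156
hex centre [0.60473069 0.01649214] area mm2 18708 corner angle mod60 -20.234103310717614 strength 0.19877158693072824
49.925
```

View pics/t10.png

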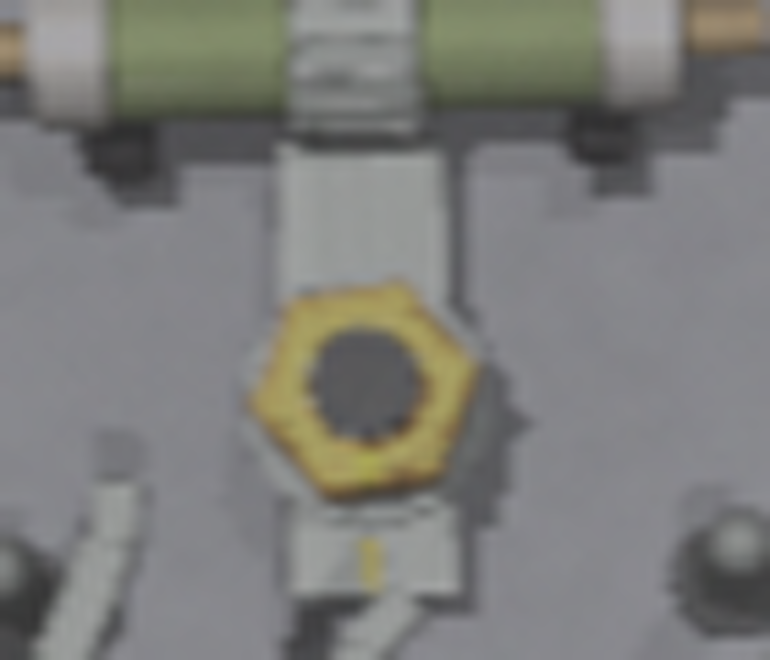

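View pics/s10.png

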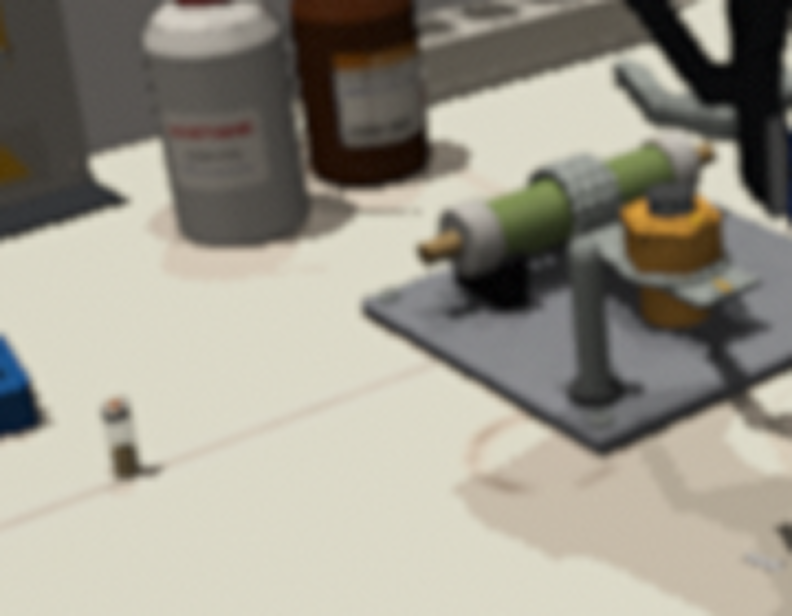

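```bash
python3 - <<'E'
from h import *
x,y=.435,.19
ctrl.movep([x,y,.12],R(-90));
ctrl.line_to([x,y,.015],feed=.12)
for z in(.006,.0045,.0038,.0032,.0026,.002):
    ctrl.line_to([x,y,z],feed=.02);s=st();print(z,s["ee_pos"][2],s["force"],s["time_s"])
    if s["force"][2]>-2.0:break
ctrl.set_gripper(.05);s=st();print(s["ee_pos"],s["force"],s["grip_width"],s["time_s"])
ctrl.line_to([x,y,.14],feed=.12)
ctrl.movep([.42,-.2,.30],R(-60))
s=st();print(s["time_s"],s["force"])
d=optics.get_image("top");hexang(d);crop(d["image"],180,180,340,300,5,"t11.png")
d=optics.get_image("scene");cv2.imwrite("pics/s11.png",d["image"][:,:,::-1])
E
```

```text
0.006 0.0058991655160812 [ 0.64297584  0.14973307 -4.75681215] 52.1
0.0045 0.004452188807763598 [ 0.12980889  0.5426364  -4.76714997] 52.35
0.0038 0.0037782446361760078 [-0.68748716 -0.47585828 -5.19726884] 52.6
0.0032 0.003497554179378335 [-0.82233203 -0.11185666  1.68589589] 52.85
[0.43524449 0.19011762 0.00328673] [-0.38482406 -0.82859879 -0.09193029] 0.04997789255966885 53.275
56.125 [ 0.24988289  0.12091494 -0.08994456]
hex centre [0.60474388 0.01650584] area mm2 18691 corner angle mod60 -20.488986982367 strength 0.1963676294845159
```

View pics/t11.png

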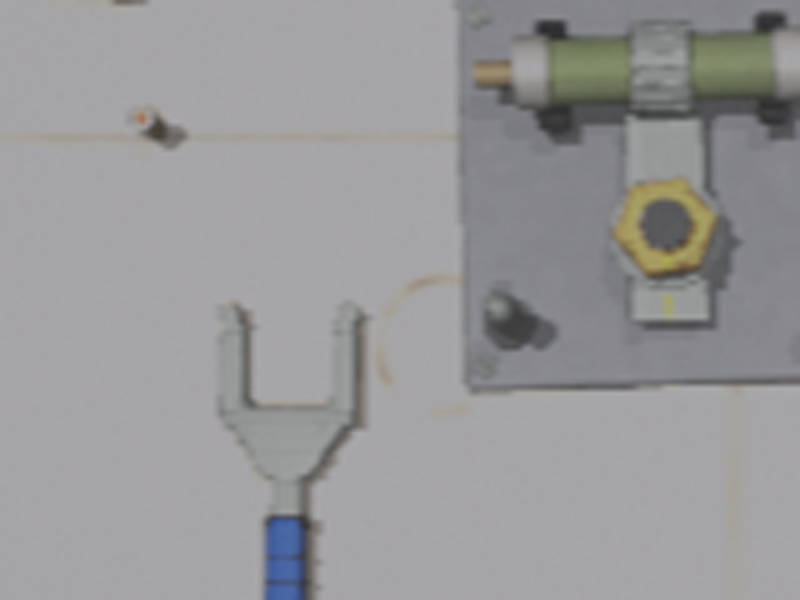

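View pics/s11.png

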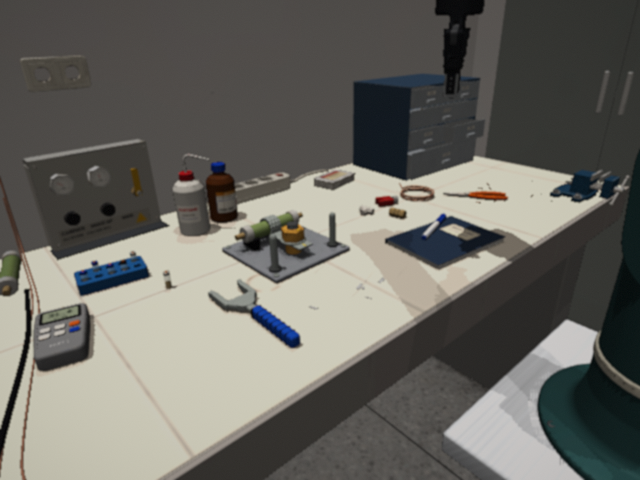

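The top view shows the spanner lying flat beside the clamp, with its throat near crop pixel (290,408). The nut is at about (665,227). The vial is untouched at about (142,118), and the scene view shows the union and tee where they started. I'm handing the job in.

```bash
python3 -c "
from rig import ctrl
ctrl.job_done();print(ctrl.read_state()['time_s'])"
```

```text
the job is handed in; nothing more can be done
the job is handed in; nothing more can be done
```

The nut is tight at its stop and the spanner lies flat on the bench to the left of the clamp. I handed the job in at about 56 s of the 70 s allowed.

- **Tightening:** It took three strokes of about 48°, 60° and 52°, each time drawing the spanner off level, swinging back and refitting. I stopped on a settled wrist reading of 1.47 Nm about the nut axis. Nothing but the spanner touched the nut.
- **Nut after removal:** The top camera puts the nut's corner at -20.2° and then -20.5°, against the expected tight angle of -20.2°. After the spanner came off, the mark on the nut pointed at the strap mark.
- **Laying down:** I lowered the spanner until the bench took its weight (about 0.3 mm further down), then opened the fingers and moved clear. The last pictures show the spanner flat and the vial, union and tee where they began.

Some checks disagreed:
- **Grasp point:** It measured about 59 mm from the handle's free end, not the 46 mm stated, so I worked from the measured jaw position.
- **Nut centre:** The top and wrist cameras differed by about 5 mm. I settled it by feeling the jaw's throat touch the nut.
- **Jaw lag:** The nut trailed the handle by about 6°, not 4°, so I set each refit from the measured nut angle.

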